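# Set a handlepost to its height mark and shut the cam lever

### The arm

A 6-joint arm with a two-finger parallel gripper is mounted at the origin on the work surface. World frame = base frame: x ahead of the robot, y to its left, z up, the work surface at z = 0. Lengths are in m, angles in rad, forces in N, time in s.
With the tool pointing down it reaches from about 0.35 to 0.975 m from the base axis. Payload 4.9 kg.
Tool frame: the origin (TCP) lies between the finger pads; the fingertips stand 19 mm ahead of it and the grasp point (between the pads) is the TCP; z points along the fingers, y is the line along which they close (so a half turn about z gives the same grasp; the last joint's range is limited). The gripper opens to 85 mm and grips with 20 to 120 N. Pads are 22 mm wide; open, the fingers measure 114 mm over their backs; the gripper's body (76 mm by 85 mm) begins 54 mm behind the grasp point. The pads swing forward as they close: fully open they stand 13 mm farther back than shut.
Start: joints at [1.163, 0.053, 1.613, -0, 1.476, -0.119], TCP at [0.178, 0.599, 0.25] pointing down, gripper open.
Joint ranges: [-3.01, 3.01], [-1.01, 2.22], [0.06, 2.58], [-1.02, 4.17], [0.09, 2.62], [-3.14, 3.14]. Speed limits (rad/s): [2.57, 2.57, 3.14, 3.14, 3.14, 3.14].

### API

Orientations are given as a unit quaternion [w, x, y, z].
In Python, from bench import r gives the robot as it stands. The module is installed in compiled form; this text tells all that it offers. Calls block until the motion is done:
- r.movep(position, orientation): joint-space move of the TCP to a pose.
- r.move_l(position, orientation=None, max_speed=0.15, stop_force=None): straight line of the TCP; orientation=None keeps the orientation; max_speed is the mean speed in m/s. With stop_force (N) it stops when the force on the tool has changed by that much, and returns True; else False.
- r.goto_joints(angles): joint-space move.
- r.move_gripper(opening): opening from 0.0 (shut) to 1.0 (fully open); the grip force is fixed at half the most; returns when the fingers have stopped.
- r.dwell(seconds).
- r.solve_ik(position, orientation): joint angles nearest the present ones, or None.
- r.get_obs(): the state.
- r.get_image(name): name is "side" or "top"; returns (picture, depth): 420x560x3 uint8, blue, green, red; 420x560 float32, m along the optical axis (not along the pixel's ray), 0 where there is no reading.
- r.camera_info(name): a dict with "intrinsics" (3x3 intrinsics, pixels), "origin" and "rotation" of the camera in the world. Camera axes: x right, y up, looking along -z (the intrinsics and any distortion apply to the point x, -y, -z); pixel columns grow to the right and rows downward; lengths in m; the calibration is good to about 2 mm. A picture is of the moment at which its call begins. camera_info takes no time and is no camera call.
A pose or a line that the arm cannot do raises r.PlanningError and nothing moves.
- r.sign_off(): hands the job in; it is judged then, once.
Trained networks look in the newest picture that a camera, given by its name, has taken for a name from the list of things; names that differ only in an ending like _2 or _b are one class to them, and where a whole thing is asked for, a point or a joint stands for the part that bears it (a point fixed in the world has none). Each returns a list of dicts, best first, with "p" (0 to 1); they miss things now and then, are a little off and sometimes report something else, mostly with a low value. They report only what shows in the picture. A call takes as long as a camera call.
- r.cut_out(query, camera): "pixels" (420x560 bool, what is visible of it) and "rect" ([left, top, width, height] in pixels, round what is visible of it).
- r.pinpoint(query, camera): "xy" ([column, row] in pixels: a listed point, or the origin of a listed thing).
The state is a dict: "t": time; "joint_positions": joint angles; "qd": joint speeds; "joint_efforts": joint torques, N m; "eef_pos": TCP position; "orientation": TCP orientation; "contact_force": force on the tool from outside, world axes, zero at the start; "moment": the same for the moment, N m; "grip_width": opening from 0.0 (shut) to 1.0 (fully open); "grasp_force": force on a finger pad.
Only numpy, scipy, OpenCV 4.12 (cv2) and the standard library are available. Lean on these libraries where they do the work, as an engineer would, in place of code of your own. Each camera call takes 0.05 s, during which the arm holds its last target. There are 200 camera calls.

### The job

The folding bike's telescopic handlepost is clamped sloping in the vise, its cam lever open, so the post has slid down into its tube. Draw the handlebar up along the slope until the whole band of black tape on the post has just come out of the collar, its lower edge level with the collar's rim, and keep the bar held there, as an open post slides back down, while you swing the cam lever fully shut along the tube. Finish with the gripper's fingers still holding the handlebar at that height, do not let go, and leave the things lying around where they are.

Things in the scene. Friction and masses are not known exactly. Their poses are not given: they have to be found in the camera images.
- post: Sliding post and handlebar, one rigid T of about 0.55 kg (varies). Origin: mid-bar, on the bar's axis. x: up and out along the tube, 20 deg above level; y: level, along the bar to the lever's side. Post 26 mm round, slides only along x. Starts at its lower stop, bar axis 26 mm from the rim. Lever open, it slides down (about 2 N along the slope) whenever let go.
- bar_end (a point): Centre of the handlebar's end on the lever's side, 140 mm from post along its y. The bare steel bar is 22 mm round, 280 mm long, level; a 32 mm stem clamp covers its middle 40 mm. The bar's axis is about 190 mm above the bench at the start, with free space all round this arm of the bar.
- rim (a point): Centre of the clamp collar's upper rim, fixed to the vise, 181 mm above the bench. Axes as post; z square to the tube, up and leaning back. The steel collar is 41 mm round and 28 mm long with two ears on top.
- tape_edge (a point): Lower edge, on the post's axis, of the 19 mm wide band of black tape round the post: the rider's height mark. Stuck 42 to 56 mm below the bar's axis, so hidden in the tube at the start; the post has to be drawn 16 to 30 mm. At the mark this point lies at rim.
- lever (a joint): Opening angle of the cam lever, rad: 0 = fully shut, pointing up along the tube; starts 0.52 to 0.68, at most 1.5. It stays where it is left. Needs 1 N at its tip at first, up to 5 N over the last 0.45 rad, where its cam bites on the post and drags it down the slope with up to some 17 N; let go there, it springs open again. Shut, it stays and grips the post.
- lever_pin (a point): The cam lever's pin: 14 mm below the rim along the tube, 24 mm to its +y side, 23 mm above the tube's axis (along rim z, which is the axis it turns about; opening swings the tip to +y).
- lever_tip (a point): Centre of the rounded tip of the aluminium lever, 80 mm from the pin; lever 12 mm wide, 10 mm thick. It swings in a plane 23 mm above the bar's axis, so it clears the bar, but fingers reaching down astride the bar, moved along it to the middle from beyond the tip, push it shut. Shut, its outer side lies 30 mm to the +y side of the tube's axis, its tip 72 mm beyond the rim.
- socket_case: bystander: stainless steel socket set case, 110 x 230 x 46 mm, on the oak board; origin under its centre
- bottle_cage: bystander: black plastic bottle cage, 80 x 145 x 85 mm, lying on the case; origin under its centre
- grip: bystander: purple silicone handlebar grip, 125 mm long, 37 mm diameter, lying on the board; origin under its centre
- bell: bystander: silver bell, 54 mm diameter, 36 mm high, on the board; origin under its centre
- mini_pump: bystander: red mini pump, 210 mm long, 26 mm diameter, lying on the board; origin under its centre
- cap_dispenser: bystander: clear push dispenser of valve caps, 48 mm diameter, 104 mm high, standing on the board; origin under its centre
- spanner: bystander: 170 mm steel spanner lying on the bench

How it is judged:
By the outcome, as a careful person would: the job done as asked, in the order asked, and still so for the second after the job is handed in, while the arm keeps its last pose, push and grip.
It also fails if it takes over 40 s, if anything falls off the work surface, if the arm or the gripper's body presses on something with over 40 N, if the wrist force passes 120 N, or if a joint passes its speed limit or range.

## Working session

There is one attempt and no reset: what is moved stays moved. The work goes in short steps, each a Python script; the robot and the scene stay as the last script left them, time stands still between calls to the robot, and variables do not carry over. Pictures are saved under pics/ and viewed, at most 10 in all, crops included, and the job is handed in when it is done.

```bash
mkdir -p pics
cat > h.py <<'E'
import numpy as np, cv2
from bench import r
def proj(P,cam):
    c=r.camera_info(cam);R=np.array(c["rotation"]);o=np.array(c["origin"]);K=np.array(c["intrinsics"])
    q=R.T@(np.asarray(P)-o);q=q*[1,-1,-1];u=K@q;return u[:2]/u[2],q[2]
def ray(xy,cam):
    c=r.camera_info(cam);R=np.array(c["rotation"]);o=np.array(c["origin"]);K=np.array(c["intrinsics"])
    d=np.linalg.solve(K,[xy[0],xy[1],1.0]);return o,R@(d*[1,-1,-1])
def at(xy,depth,cam):
    o,d=ray(xy,cam);return o+d*depth
def plane_z(xy,cam,z):
    o,d=ray(xy,cam);return o+d*(z-o[2])/d[2]
def tri(xa,ca,xb,cb):
    o,d=ray(xa,ca);p,e=ray(xb,cb);A=np.c_[d,-e];s=np.linalg.lstsq(A,p-o,rcond=None)[0]
    a=o+d*s[0];b=p+e*s[1];return (a+b)/2,np.linalg.norm(a-b)
E
python3 - <<'E'
from h import *
np.set_printoptions(precision=4,suppress=True)
o=r.get_obs();print(o["t"],o["orientation"],o["contact_force"],o["grip_width"])
pp={}
for c in("side","top"):
    im,d=r.get_image(c);cv2.imwrite(f"pics/{c}0.png",im);i=r.camera_info(c);print(c,i)
    for q in("post","bar_end","rim","lever_pin","lever_tip","tape_edge"):
        res=r.pinpoint(q,c)
        for x in res[:2]:
            u=np.array(x["xy"]);dd=d[min(419,int(u[1])),min(559,int(u[0]))];print(q,round(x["p"],2),u,dd,at(u,dd,c))
        if res:pp[q,c]=res[0]["xy"]
for q in("post","bar_end","rim","lever_pin","lever_tip"):
    if (q,"side") in pp and (q,"top") in pp: print(q,*tri(pp[q,"side"],"side",pp[q,"top"],"top"))
E
```

```text
0.0 [-0.0003  0.1439  0.9896 -0.001 ] [ 1.5603  0.0511 -0.2487] 1.004144783562784
side {'intrinsics': array([[546.9014,   0.    , 278.7817],
       [  0.    , 546.9014, 213.0836],
       [  0.    ,   0.    ,   1.    ]]), 'origin': array([ 0.1491, -0.738 ,  0.8375]), 'rotation': array([ 0.8638,  0.4491, -0.1125, -0.1989])}Traceback (most recent call last):
  File "<stdin>", line 10, in <module>
  File "h.py", line 10, in at
    o,d=ray(xy,cam);return o+d*depth
        ~~~^^^^^^^^
  File "h.py", line 8, in ray
    d=np.linalg.solve(K,[xy[0],xy[1],1.0]);return o,R@(d*[1,-1,-1])
                                                    ~^^~~~~~~~~~~~~
ValueError: matmul: Input operand 1 has a mismatch in its core dimension 0, with gufunc signature (n?,k),(k,m?)->(n?,m?) (size 3 is different from 4)
```

```bash
sed -i 's/R=np.array(c\["rotation"\])/R=Rot.from_quat(np.roll(c["rotation"],-1)).as_matrix()/; 1a from scipy.spatial.transform import Rotation as Rot' h.py
python3 - <<'E'
from h import *
np.set_printoptions(precision=4,suppress=True)
pp={}
for c in("side","top"):
    im,d=r.get_image(c);cv2.imwrite(f"pics/{c}1.png",im);i=r.camera_info(c);print(c,i)
    for q in("post","bar_end","rim","lever_pin","lever_tip","tape_edge"):
        res=r.pinpoint(q,c)
        for x in res[:2]:
            u=np.array(x["xy"]);dd=d[min(419,int(u[1])),min(559,int(u[0]))];print(q,round(x["p"],2),u,dd,at(u,dd,c))
        if res:pp[q,c]=res[0]["xy"]
for q in("post","bar_end","rim","lever_pin","lever_tip"):
    if (q,"side") in pp and (q,"top") in pp: print(q,*tri(pp[q,"side"],"side",pp[q,"top"],"top"))
E
```

```text
side {'intrinsics': array([[546.9014,   0.    , 278.7817],
       [  0.    , 546.9014, 213.0836],
       [  0.    ,   0.    ,   1.    ]]), 'origin': array([ 0.1491, -0.738 ,  0.8375]), 'rotation': array([ 0.8638,  0.4491, -0.1125, -0.1989])}
post 0.73 [278.9 252.7] 1.0107259 [ 0.5086 -0.0371  0.2001]
post 0.46 [255.9 244.9] 1.0215727 [ 0.4775 -0.0029  0.2045]
bar_end 0.8 [255.4 213.1] 1.1165437 [0.5229 0.0995 0.1989]
rim 0.96 [268.4 258.1] 1.0021257 [ 0.4859 -0.0396  0.1971]
lever_pin 0.67 [256.4 245.8] 1.0171342 [ 0.4765 -0.0074  0.2059]
lever_tip 0.77 [274.1 215.9] 1.0682062 [0.5381 0.0442 0.2226]
top {'intrinsics': array([[403.1675,   0.    , 286.7729],
       [  0.    , 403.1675, 203.2641],
       [  0.    ,   0.    ,   1.    ]]), 'origin': array([0.4664, 0.1115, 1.1204]), 'rotation': array([-0.6973, -0.0422,  0.0518,  0.7137])}
post 0.9 [339.4 231. ] 0.91666603 [ 0.5225 -0.0206  0.205 ]
bar_end 0.63 [282.7 229.5] 0.9236627 [0.5295 0.1082 0.1969]
bar_end 0.54 [310.9 206.5] 1.0801562 [0.5994 0.0307 0.0495]
rim 0.87 [342.5 241.1] 0.9224969 [ 0.4998 -0.028   0.1961]
lever_pin 0.67 [335.3 251.6] 0.91089326 [ 0.4763 -0.0095  0.2044]
lever_tip 0.57 [356.6 150. ] 1.0820642 [ 0.747  -0.0954  0.0692]
post [ 0.5204 -0.022   0.1855] 0.007222624659632711
bar_end [0.5285 0.1087 0.1916] 0.0028198789909709126
rim [ 0.4962 -0.028   0.1854] 0.008549055810021898
lever_pin [ 0.476  -0.009   0.2073] 0.000444424860404675
lever_tip [ 0.5975 -0.0262  0.2881] 0.1810480721853145
```

View pics/side1.png

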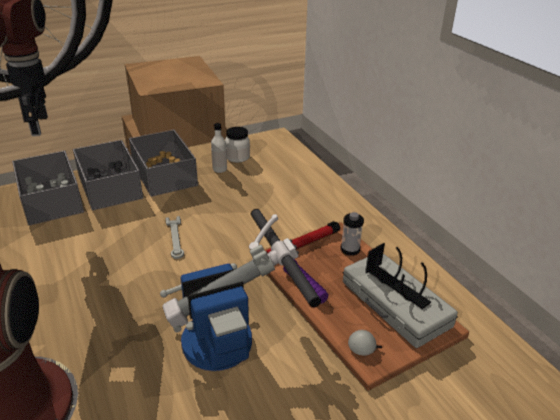

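View pics/top1.png

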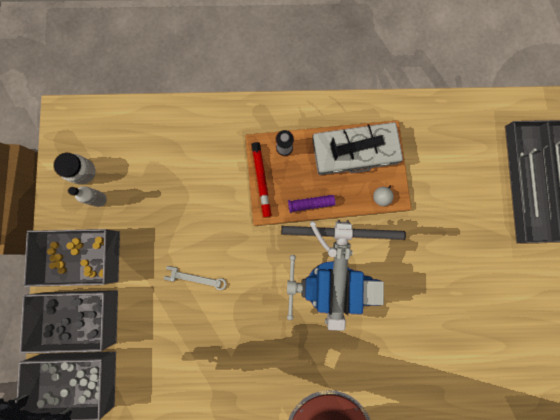

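The side view shows the bar from (255,213) to (315,297), with the collar near (262,262) and the lever tip near (274,217). In the top view the bar runs from (282,230) to (405,235), the lever from (333,250) to (313,224), and the tube points to +x. The top-camera lever_tip detection is wrong because it landed on the case. Next I'll fit one pose to all of these.

```bash
cat >> h.py <<'E'
S,C=np.sin(np.radians(20)),np.cos(np.radians(20))
def frame(yaw):
    h=np.array([np.cos(yaw),np.sin(yaw),0]);y=np.array([-np.sin(yaw),np.cos(yaw),0])
    x=h*C+np.array([0,0,S]);return np.c_[x,y,np.cross(x,y)]
E
python3 - <<'E'
from h import *
from scipy.optimize import least_squares
np.set_printoptions(precision=4,suppress=True)
I={c:cv2.imread(f"pics/{c}1.png") for c in("top","side")}
# bar mask in top: long dark bar 
r.get_image("top");obs=[]
for c in("top","side"):
    r.get_image(c)
    for k in range(2):
      for q in("post","bar_end","rim","lever_pin","lever_tip"):
        res=r.pinpoint(q,c)
        if res: obs.append((q,c,res[0]["xy"]))
# manual reads
obs+=[("bar_end","top",[281.5,230]),("bar_end2","top",[405.5,235]),("lever_tip","top",[314,225]),("lever_tip","side",[274.5,218])]
def pts(p):
    x,y,yaw,th=p;F=frame(yaw);o=np.array([x,y,.181])
    L={"rim":[0,0,0],"post":[.026,0,0],"bar_end":[.026,.14,0],"bar_end2":[.026,-.14,0],"lever_pin":[-.014,.024,.023],
       "lever_tip":[-.014+.08*np.cos(th),.024+.08*np.sin(th),.023]}
    return {k:o+F@np.array(v) for k,v in L.items()}
def f(p):
    P=pts(p);return np.concatenate([proj(P[q],c)[0]-np.array(u) for q,c,u in obs])
s=least_squares(f,[.49,-.03,0,.6],loss="soft_l1",f_scale=2)
print(s.x);res=f(s.x).reshape(-1,2)
for (q,c,u),e in zip(obs,res):print(q,c,u,e)
np.save("fit.npy",s.x);print(pts(s.x))
for c in I:
    im=cv2.resize(I[c],None,fx=4,fy=4,interpolation=cv2.INTER_CUBIC)
    for q,P in pts(s.x).items():
        u=proj(P,c)[0];cv2.circle(im,tuple(int(v*4+2) for v in u),4,(0,255,0),1)
    cx,cy=proj(pts(s.x)["post"],c)[0]*4
    cv2.imwrite(f"pics/z{c}.png",im[int(cy)-250:int(cy)+250,max(0,int(cx)-370):int(cx)+370])
E
python3 -c "
import cv2,numpy as np
a=cv2.imread('pics/ztop.png');b=cv2.imread('pics/zside.png');h=min(a.shape[1],b.shape[1]);cv2.imwrite('pics/z2.png',np.vstack([a[100:400,:h],b[100:400,:h]]))"
```

```text
[ 0.4947 -0.0269 -0.0768  0.6383]
post top [339.2, 232.2] [2.8624 0.6614]
bar_end top [282.6, 228.5] [-1.0632  1.1137]
rim top [341.3, 243.4] [-0.1665  0.2002]
lever_pin top [333.6, 252.3] [-2.2379 -0.244 ]
lever_tip top [312.0, 223.4] [0.3461 0.2914]
post top [339.2, 232.2] [2.8624 0.6614]
bar_end top [282.6, 228.5] [-1.0632  1.1137]
rim top [341.3, 243.4] [-0.1665  0.2002]
lever_pin top [333.6, 252.3] [-2.2379 -0.244 ]
lever_tip top [312.0, 223.4] [0.3461 0.2914]
post side [280.3, 252.7] [1.5023 0.2091]
rim side [269.1, 258.9] [0.5361 0.646 ]
lever_pin side [254.7, 245.9] [-0.0886  1.621 ]
lever_tip side [275.4, 218.0] [-0.1359 -0.3711]
post side [280.3, 252.7] [1.5023 0.2091]
rim side [269.1, 258.9] [0.5361 0.646 ]
lever_pin side [254.7, 245.9] [-0.0886  1.621 ]
lever_tip side [275.4, 218.0] [-0.1359 -0.3711]
bar_end top [281.5, 230] [ 0.0368 -0.3863]
bar_end2 top [405.5, 235] [-3.001   1.1043]
lever_tip top [314, 225] [-1.6539 -1.3086]
lever_tip side [274.5, 218] [ 0.7641 -0.3711]
{'rim': array([ 0.4947, -0.0269,  0.181 ]), 'post': array([ 0.519 , -0.0288,  0.1899]), 'bar_end': array([0.5298, 0.1108, 0.1899]), 'bar_end2': array([ 0.5083, -0.1683,  0.1899]), 'lever_pin': array([ 0.4755, -0.0013,  0.1978]), 'lever_tip': array([0.5394, 0.0416, 0.2198])}
```

View pics/z2.png

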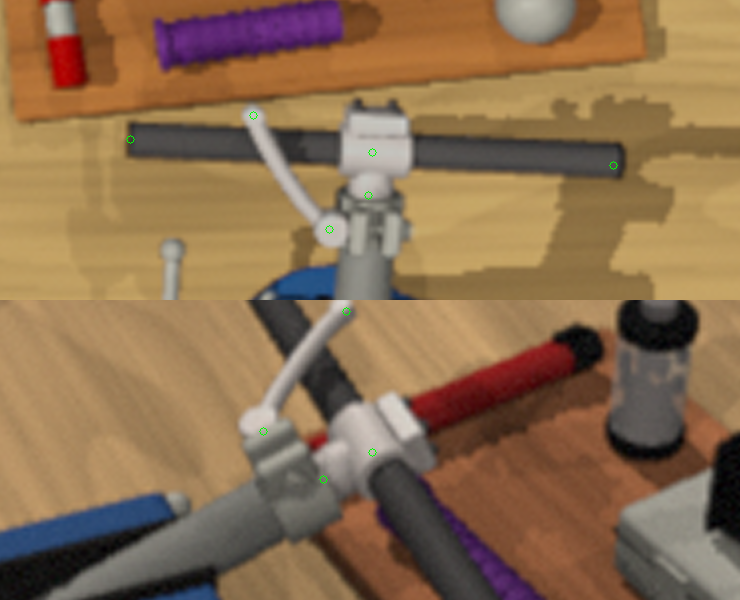

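```bash
cat >> h.py <<'E'
x0,y0,_,_=np.load("fit.npy");YAW=-0.066;F=frame(YAW);RIM=np.array([x0,y0,.181])
RIM=RIM+F[:,1]*-.001
def W(p): return RIM+F@np.array(p,float)
def L(P): return F.T@(np.asarray(P)-RIM)
def quat(tilt=0.):   # tilt>0: tool leans so the fingers above the bar shift to +x
    up=F@np.array([np.sin(tilt),0,np.cos(tilt)]);z=-up;best=None
    for s in(1,-1):
        y=s*(F@np.array([np.cos(tilt),0,-np.sin(tilt)]));x=np.cross(y,z)
        q=np.roll(Rot.from_matrix(np.c_[x,y,z]).as_quat(),1)
        if best is None or abs(best@np.array(r.get_obs()["orientation"]))<abs(q@np.array(r.get_obs()["orientation"])): best=q
    return best
def st(tag=""):
    o=r.get_obs();print(tag,"t%.2f"%o["t"],"L",np.round(L(o["eef_pos"])*1e3,2),"F",np.round(F.T@o["contact_force"],1),"w",round(o["grip_width"],3),"g",np.round(o["grasp_force"],1));return o
E
python3 - <<'E'
from h import *
q=quat();Y=.113
st();r.move_gripper(.6)
r.movep(W([.029,Y,.11]),q);st("above")
print(r.move_l(W([.029,Y,.0]),q,max_speed=.12,stop_force=12));st("down")
r.move_gripper(0.);st("grip")
print(r.move_l(W([.019,Y,0]),q,max_speed=.02,stop_force=12));st("stop")
im,_=r.get_image("side");cv2.imwrite("pics/g.png",im)
E
```

```text
t1.95 L [-312.01  604.73  187.31] F [-0.1 -1.1  0.2] w 1.002 g 0.0
above t4.54 L [ 29.   113.59 110.04] F [ 0.1  0.4 -0. ] w 0.599 g 0.0
False
down t5.61 L [ 29.75 113.09   0.78] F [-0.1 -0.3 -0.4] w 0.601 g 0.0
grip t5.99 L [ 29.56 113.09   0.98] F [-1.8 -0.6  6.7] w 0.237 g 58.6
True
stop t6.33 L [ 27.28 113.07   1.05] F [ 2.2  0.  -0.6] w 0.238 g 59.6
```

View pics/g.png

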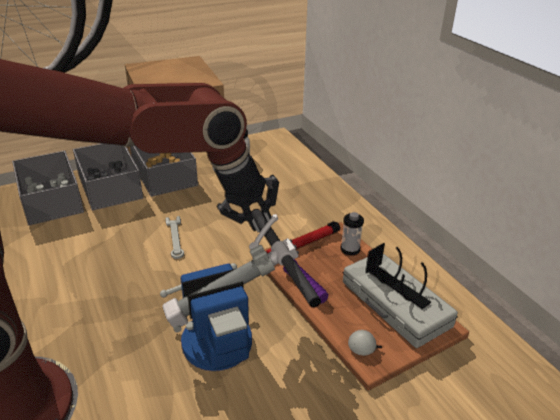

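The fingers are astride the bar at its end, near (262,212), and both the lever and the collar are in view. I'll recheck the lower stop, then draw the post past the mark to measure the tape.

Run:
```python
from h import *
Y=.1131;q=None
p=L(r.get_obs()["eef_pos"])
print(r.move_l(W([p[0]-.004,p[1],p[2]]),max_speed=.01,stop_force=10));o=st("stop2");p=L(o["eef_pos"]);np.save("stop.npy",p)
r.move_l(W([p[0]+.036,p[1],p[2]]),max_speed=.05);st("up")
for k in range(3):
    im,d=r.get_image("side");cv2.imwrite(f"pics/u{k}.png",im)
for res in (r.pinpoint("tape_edge","side"),r.pinpoint("rim","side"),r.pinpoint("post","side")): print([(x["p"],x["xy"]) for x in res])
t,_=r.get_image("top");cv2.imwrite("pics/ut.png",t)
for res in (r.pinpoint("tape_edge","top"),r.pinpoint("rim","top"),r.pinpoint("post","top")): print([(x["p"],x["xy"]) for x in res])
a=cv2.resize(im[225:285,240:320],None,fx=8,fy=8,interpolation=cv2.INTER_CUBIC)
b=cv2.resize(t[205:265,310:390],None,fx=8,fy=8,interpolation=cv2.INTER_CUBIC)
v=np.hstack([a,b]);cv2.imwrite("pics/uv.png",cv2.resize(v,(800,300)))
```

```text
True
stop2 t6.62 L [ 27.31 113.07   1.08] F [ 3.  -0.5  0.4] w 0.238 g 59.9
up t7.50 L [ 63.32 113.1    1.07] F [-1.8  0.8  4.6] w 0.236 g 60.4
[(0.46, [398.0, 287.2]), (0.42, [277.8, 255.1])]
[(0.94, [270.8, 258.9])]
[(0.71, [295.4, 241.0])]
[(0.63, [340.9, 236.6])]
[(0.9, [339.6, 243.6])]
[(0.74, [341.6, 213.5])]
```

View pics/uv.png

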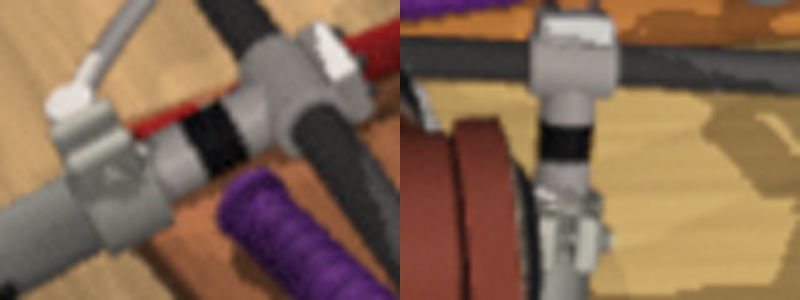

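Left is the side view and right the top view. The whole black band is out, with bare post showing between its lower edge and the collar. Next I'll measure both tape edges against the bar axis using intensity profiles.

```bash
cat >> h.py <<'E'
def prof(img,cam,xs,y,z):
    g=img.astype(np.float32).max(2)
    uv=np.array([proj(W([x,y,z]),cam)[0] for x in xs],np.float32)
    return cv2.remap(g,uv[:,0].reshape(1,-1),uv[:,1].reshape(1,-1),cv2.INTER_LINEAR)[0]
def dark(pr,xs,lo,hi,frac=.5):
    # longest dark run between lo,hi, half-level crossings (level local to each side)
    m=(xs>=lo)&(xs<=hi);p=pr[m];x=xs[m];i=np.argmin(cv2.blur(p.reshape(1,-1),(15,1))[0]);out=[]
    for s in(-1,1):
        j=i+s*np.arange(0,(i if s<0 else len(p)-1-i));seg=p[j]
        k15=min(len(seg)-1,int(.014*2/(x[1]-x[0])))
        top=np.percentile(seg[:k15],90);bot=p[i];lv=bot+frac*(top-bot);k=np.argmax(seg>lv);out.append(x[j[k]])
    return np.array(out)
def nrm(cam):  # post surface direction facing the camera
    v=F.T@(np.array(r.camera_info(cam)["origin"])-W([.03,0,0]));v[0]=0;return v/np.linalg.norm(v)
E
python3 - <<'E'
from h import *
np.set_printoptions(precision=1,suppress=True,linewidth=150)
xs=np.arange(-.01,.1,.0002)
for cam,f in(("side",["u0","u1","u2"]),("top",["ut"])):
    im=np.mean([cv2.imread(f"pics/{k}.png").astype(np.float32) for k in f],0)
    n=nrm(cam);print(cam,n)
    for a in(-.5,-.25,0,.25,.5):
        c,s=np.cos(a),np.sin(a);m=[c*n[1]-s*n[2],s*n[1]+c*n[2]]
        p=prof(im,cam,xs,.013*m[0],.013*m[1]);e=dark(p,xs,.005,.04);print("tape",a,e*1e3,np.diff(e)*1e3)
        if a==0: print(p[::10])
    for y in(-.05,-.06,-.07,-.08,-.1,-.12,.07):
        p=prof(im,cam,xs,y,0);e=dark(p,xs,.04,.085);print("bar",y,e*1e3,e.mean()*1e3)
E
```

```text
side [ 0.  -0.7  0.7]
tape -0.5 [17.8 36. ] [18.2]
tape -0.25 [17.8 35.8] [18.]
tape 0 [18. 36.] [18.]
[102.2 103.7 103.4 110.5 124.2 131.2 136.2 159.  166.5 166.9 167.4 166.8 168.4 157.3 101.4  37.5  20.5  21.6  23.1  21.8  21.6  22.2  34.4  90.5
 152.5 164.8 164.1 164.6 159.  143.4 128.4 124.3 127.  125.9 129.1 135.9 137.6 138.2 138.2 135.6 127.8 117.2 115.2 180.9 216.  221.8 218.7 215.
 159.6  90.5  80.2 100.1 111.5 115.4 110.8]
tape 0.25 [18.  35.8] [17.8]
tape 0.5 [18. 36.] [18.]Traceback (most recent call last):
  File "<stdin>", line 12, in <module>
  File "h.py", line 36, in prof
    uv=np.array([proj(W([x,y,z]),cam)[0] for x in xs],np.float32)
                 ~~~~^^^^^^^^^^^^^^^^
  File "h.py", line 5, in proj
    c=r.camera_info(cam);R=Rot.from_quat(np.roll(c["rotation"],-1)).as_matrix();o=np.array(c["origin"]);K=np.array(c["intrinsics"])
ValueError: time passes only in moves, steps and waits
```

```bash
sed -i 's/r\.camera_info(cam)/CI(cam)/' h.py; sed -i '3a import functools\nCI=functools.lru_cache(None)(lambda c:r.camera_info(c))' h.py
python3 - <<'E'
from h import *
np.set_printoptions(precision=1,suppress=True,linewidth=150)
xs=np.arange(-.01,.1,.0002)
for cam,f in(("side",["u0","u1","u2"]),("top",["ut"])):
    im=np.mean([cv2.imread(f"pics/{k}.png").astype(np.float32) for k in f],0)
    n=nrm(cam)
    for a in(-.3,0,.3):
        c,s=np.cos(a),np.sin(a);m=[c*n[1]-s*n[2],s*n[1]+c*n[2]]
        p=prof(im,cam,xs,.013*m[0],.013*m[1]);e=dark(p,xs,.005,.04);print(cam,"tape",a,e*1e3,np.diff(e)*1e3)
        if a==0:print(p[::10])
    for y in(-.05,-.06,-.07,-.08,-.1,-.12,.05):
        p=prof(im,cam,xs,y,0);e=dark(p,xs,.04,.085);print("bar",y,e*1e3,e.mean()*1e3)
        if y in(-.06,-.1):print(p[200:500:10])
E
```

```text
side tape -0.3 [17.6 35.8] [18.2]
side tape 0 [18. 36.] [18.]
[102.2 103.7 103.4 110.5 124.2 131.2 136.2 159.  166.5 166.9 167.4 166.8 168.4 157.3 101.4  37.5  20.5  21.6  23.1  21.8  21.6  22.2  34.4  90.5
 152.5 164.8 164.1 164.6 159.  143.4 128.4 124.3 127.  125.9 129.1 135.9 137.6 138.2 138.2 135.6 127.8 117.2 115.2 180.9 216.  221.8 218.7 215.
 159.6  90.5  80.2 100.1 111.5 115.4 110.8]
side tape 0.3 [18. 36.] [18.]
bar -0.05 [51.4 73.2] 62.30000000000019
bar -0.06 [51.4 72.6] 62.00000000000019
[ 92.9  97.1  97.4  93.3  91.   81.9 109.8 141.  142.5 139.7 126.5  78.7  42.5  40.   42.1  44.5  47.2  56.8  69.2  69.9  64.2  85.2 136.5 154.6
 154.5 161.1 162.5 156.3 150.9 144.8]
bar -0.07 [51.4 72.6] 62.00000000000019
bar -0.08 [51.4 72.6] 62.00000000000019
bar -0.1 [51.8 72.8] 62.30000000000019
[ 90.5  98.4 105.9 110.8 114.9 113.6 108.7 102.   89.4  98.4 116.8  72.9  38.   41.8  55.8  69.8  74.8  77.6  75.3  69.7  62.3  76.5 144.4 171.7
 169.1 163.3 158.7 157.5 163.5 169.3]
bar -0.12 [50.2 73.4] 61.80000000000019
bar 0.05 [51.4 73. ] 62.20000000000019
top tape -0.3 [19.4 37. ] [17.6
[... 338 characters left out ...]
.1 140.1 161.6 166.  162.5]
top tape 0.3 [19.6 36.8] [17.2]
bar -0.05 [52.4 74.6] 63.50000000000019
bar -0.06 [51.4 75. ] 63.2000000000002
[189.5 187.7 189.9 195.3 199.5 198.9 200.3 202.  201.  190.7 161.8 112.4  71.2  53.7  53.5  59.1  64.2  76.4  81.5  78.5  69.4  63.2  75.1 115.6
 127.3 130.7 135.9 139.9 141.3 148. ]
bar -0.07 [52.8 75. ] 63.90000000000019
bar -0.08 [52.8 62.6] 57.70000000000018
bar -0.1 [52.  75.4] 63.7000000000002
[151.3 170.4 187.3 196.  191.4 173.7 153.9 145.2 144.9 144.6 134.1 106.3  70.5  71.4  77.9  85.   88.5  87.   84.5  78.6  69.3  69.1  90.6 121.2
 125.4 112.8 152.  176.8 187.2 190.9]
bar -0.12 [52.2 74.8] 63.50000000000019
bar 0.05 [52.6 73.8] 63.2000000000002
```

Both cameras agree that the tape's lower edge is 44.7 mm below the bar axis, so the draw is 18.7 mm. I'll loosen the grip slightly, tilt back about the bar so the upper finger meets the lever tip squarely, and come down to the mark. Then I'll check by image.

```bash
cat >> h.py <<'E'
def look(name):
    xs=np.arange(-.02,.1,.0002);out={}
    for cam in("side","top"):
        im=np.mean([r.get_image(cam)[0].astype(np.float32) for _ in range(2)],0);cv2.imwrite(f"pics/{name}_{cam}.png",im)
        n=nrm(cam);B=(62.1 if cam=="side" else 63.45)-62
        bars=[dark(prof(im,cam,xs,y,0),xs,.025,.067).mean()*1e3-B for y in(-.05,-.06,-.07,-.1)]
        e=dark(prof(im,cam,xs,.013*n[1],.013*n[2]),xs,-.01,.025)*1e3
        print(cam,"bar",np.round(bars,1),"tape",np.round(e-B,1))
E
python3 - <<'E'
from h import *
T=np.radians(-18);q=quat(T);p=L(r.get_obs()["eef_pos"])
r.move_gripper(.262);st("loose")
r.movep(W([p[0],p[1],p[2]]),q);st("tilt")
r.move_l(W([.0462+.001,p[1],p[2]]),q,max_speed=.05);st("mark")
look("m")
E
```

```text
loose t8.22 L [ 62.93 113.01   0.57] F [-0.8  0.3  0.7] w 0.263 g 0.6
tilt t8.62 L [ 60.77 112.95  -0.63] F [-3.   0.5 -3.2] w 0.263 g 1.6
mark t9.09 L [ 47.44 113.09   1.39] F [-1.8 -0.1  0.7] w 0.263 g 0.9
side bar [46.1 46.5 46.6 46.5] tape [ 2.3 20.3]
top bar [46.3 46.2 46.5 46.4] tape [ 1.5 19.7][ WARN:0@7.208] global loadsave.cpp:1063 imwrite_ Unsupported depth image for selected encoder is fallbacked to CV_8U.
```

Run:
```python
from h import *
q=quat(np.radians(-18));p=L(r.get_obs()["eef_pos"])
z=.001
r.move_l(W([.0455,.1131,z]),q,max_speed=.03);st("adj")
r.move_l(W([.0455,.078,z]),q,max_speed=.05,stop_force=25);st("y78")
look("n")
im=cv2.imread("pics/n_side.png")[170:310,180:360];cv2.imwrite("pics/nz.png",cv2.resize(im,None,fx=4,fy=4,interpolation=cv2.INTER_CUBIC))
```

```text
adj t9.54 L [ 45.45 113.11   1.01] F [-1.3 -0.7  0.9] w 0.265 g 0.7
y78 t10.39 L [45.38 77.6   0.87] F [-2.3 -1.4 -0.1] w 0.261 g 0.9
side bar [44.1 44.3 44.4 44.5] tape [ 0.9 17.9]
top bar [44.6 44.  44.3 44. ] tape [-0.3 17.5][ WARN:0@5.941] global loadsave.cpp:1063 imwrite_ Unsupported depth image for selected encoder is fallbacked to CV_8U.
```

View pics/nz.png

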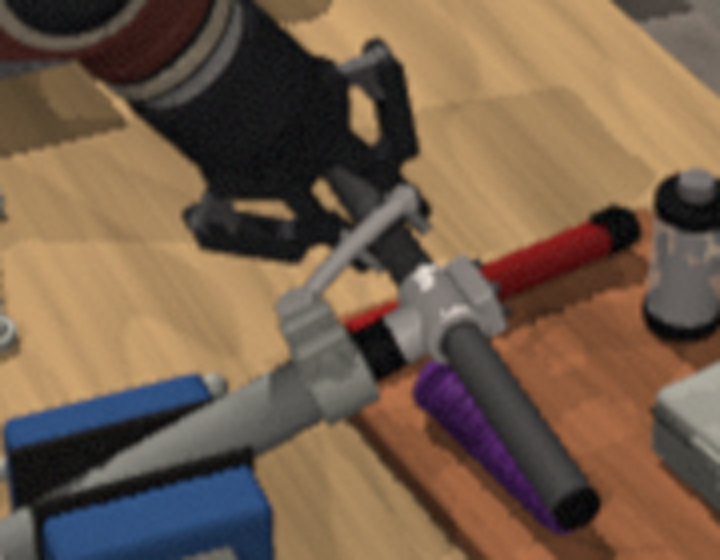

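The lever tip near (405,195) in the crop rests against the upper finger, and the tape's lower edge is at the rim near (360,350). I'll raise the bar 0.4 mm and push on in steps.

Run:
```python
from h import *
q=quat(np.radians(-18));z=.001;X=.0459;cx=X
for y in(.070,.062,.056,.051):
    hit=r.move_l(W([cx,y,z]),q,max_speed=.03,stop_force=40);o=st(f"{y} {hit}")
    if hit:break
    cx+=X-L(o["eef_pos"])[0]
look("k")
```

```text
0.07 False t11.01 L [45.4  69.86  0.64] F [-3.4  1.5 -0.3] w 0.262 g 1.6
0.062 False t11.43 L [45.49 62.03  0.3 ] F [-4.7  2.6 -1. ] w 0.264 g 2.2
0.056 False t11.78 L [45.61 56.26  0.11] F [-5.4  3.1 -1. ] w 0.263 g 2.6
0.051 False t12.09 L [45.76 51.38  0.  ] F [-5.9  3.7 -0.7] w 0.261 g 2.8
side bar [44.2 44.3 44.3 44.5] tape [ 0.7 17.9]
top bar [44.5 44.  44.4 44. ] tape [ 0.3 17.5][ WARN:0@8.798] global loadsave.cpp:1063 imwrite_ Unsupported depth image for selected encoder is fallbacked to CV_8U.
```

Run:
```python
from h import *
q=quat(np.radians(-18));Z=z=.0005;X=.0463;cx=.0469
hit=r.move_l(W([cx,.051,z]),q,max_speed=.02,stop_force=40);st("raise")
for y in(.048,.045,.0425):
    p=L(r.get_obs()["eef_pos"]);cx+=np.clip(X-p[0],-.001,.001);z+=np.clip(Z-p[2],-.001,.001)
    hit=r.move_l(W([cx,y,z]),q,max_speed=.015,stop_force=30);o=st(f"{y} {hit} {cx:.4f}")
    if hit:break
look("j")
im=cv2.imread("pics/j_side.png")[170:310,180:360];cv2.imwrite("pics/jz.png",cv2.resize(im,None,fx=4,fy=4,interpolation=cv2.INTER_CUBIC))
```

```text
raise t12.54 L [45.92 51.31 -0.09] F [-6.9  3.8  0.6] w 0.259 g 2.8
0.048 False 0.0473 t12.90 L [45.92 48.58  0.08] F [-5.3  4.6 -1.4] w 0.262 g 2.9
0.045 False 0.0477 t13.25 L [45.95 46.8   0.18] F [-3.9 11.8 -1.9] w 0.263 g 3.3
0.0425 False 0.0480 t13.57 L [45.95 46.59  0.24] F [-2.5 24.3 -5.4] w 0.259 g 4.3
side bar [44.4 44.5 44.5 44.8] tape [ 0.7 18.5]
top bar [44.5 44.6 44.4 45.2] tape [ 2.3 17.7][ WARN:0@8.146] global loadsave.cpp:1063 imwrite_ Unsupported depth image for selected encoder is fallbacked to CV_8U.
```

View pics/jz.png

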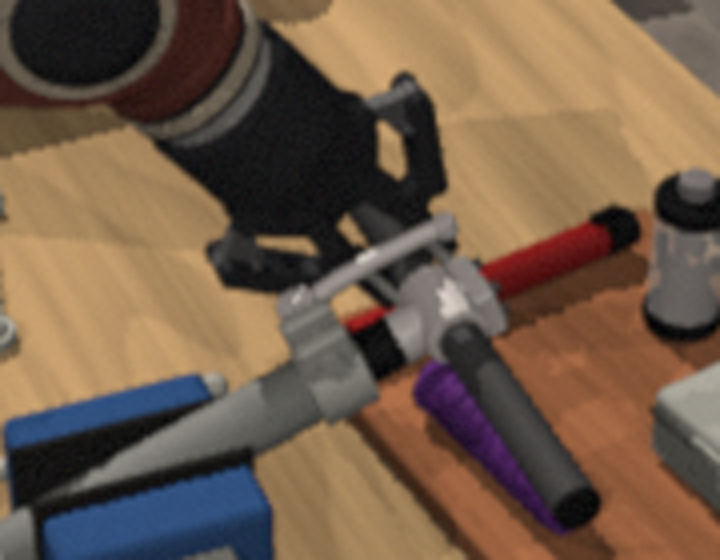

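The lever in the crop runs from (297,300) to (447,228), nearly parallel to the tube, and the push met a hard stop at 24 N. I'll check its angle against the projection.

Run:
```python
from h import *
np.set_printoptions(precision=1,suppress=True)
im,d=r.get_image("side")
for qn in("lever_tip","lever_pin","bar_end","post"):print(qn,[(round(x["p"],2),x["xy"]) for x in r.pinpoint(qn,"side")])
for th in(0,.05,.1,.2):print(th,proj(W([-.014+.08*np.cos(th),.024+.08*np.sin(th),.023]),"side")[0],proj(W([-.014,.024,.023]),"side")[0])
print("end2",proj(W([.0447,-.14,0]),"side")[0])
st()
```

```text
lever_tip [(0.65, [293.2, 225.9])]
lever_pin [(0.63, [254.7, 243.6])]
bar_end []
post [(0.7, [288.5, 244.5]), (0.47, [269.6, 262.0])]
0 [291.9 227.5] [254.7 247.9]
0.05 [291.  226.4] [254.7 247.9]
0.1 [290.  225.3] [254.7 247.9]
0.2 [287.8 223.3] [254.7 247.9]
end2 [323.9 296.6]
 t14.02 L [46.  46.6  0.3] F [-2.5 22.7 -4.2] w 0.259 g 4.3
```

Run:
```python
from h import *
q=quat(np.radians(-18))
a,_=r.get_image("side")
r.move_l(W([.0468,.0490,.0005]),q,max_speed=.015);st("back")
r.dwell(.3);st()
look("b")
b,_=r.get_image("side");cv2.imwrite("pics/b.png",b)
print([(round(x["p"],2),x["xy"]) for x in r.pinpoint("lever_tip","side")])
v=np.hstack([cv2.resize(i[210:265,245:310],None,fx=6,fy=6,interpolation=cv2.INTER_CUBIC) for i in(a,b)]);cv2.imwrite("pics/ab.png",v)
```

```text
back t14.67 L [46.08 48.46 -0.11] F [-4.3 -2.  -1.7] w 0.267 g 2.7
 t14.97 L [46.08 48.45 -0.1 ] F [-5.5 -2.5 -0.5] w 0.26 g 2.7
side bar [44.4 44.5 44.7 44.7] tape [ 0.7 18.5]
top bar [44.5 44.7 44.3 45.2] tape [ 0.5 17.7]
[(0.58, [291.3, 227.6])][ WARN:0@10.342] global loadsave.cpp:1063 imwrite_ Unsupported depth image for selected encoder is fallbacked to CV_8U.
```

View pics/ab.png

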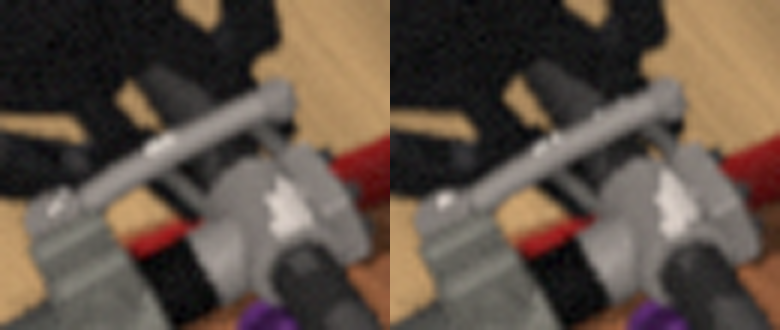

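The lever did not move when I backed the fingers off, so it is latched shut. The bar has held at about 44.6 mm. Now I'll grip it firmly.

Run:
```python
from h import *
r.move_gripper(0.);st("grip");r.dwell(.5);o=st()
look("f")
print([(round(x["p"],2),x["xy"]) for x in r.pinpoint("lever_tip","side")])
```

```text
grip t15.48 L [46.54 48.45  0.07] F [-2.4 -3.9 -5. ] w 0.238 g 58.8
 t15.98 L [46.55 48.49  0.1 ] F [-0.9 -6.5 -5.4] w 0.235 g 58.8
side bar [45.1 45.2 45.5 45.5] tape [ 1.3 19.1]
top bar [45.6 45.5 45.5 45.3] tape [ 1.1 19.1]
[(0.77, [289.4, 221.4])][ WARN:0@6.803] global loadsave.cpp:1063 imwrite_ Unsupported depth image for selected encoder is fallbacked to CV_8U.
```

Run:
```python
import cv2,numpy as np
v=np.hstack([cv2.resize(cv2.imread(f)[210:265,245:310],None,fx=6,fy=6,interpolation=cv2.INTER_CUBIC) for f in("pics/b.png","pics/f_side.png")]);cv2.imwrite("pics/bf.png",v)
```

```text
(no output)
```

View pics/bf.png

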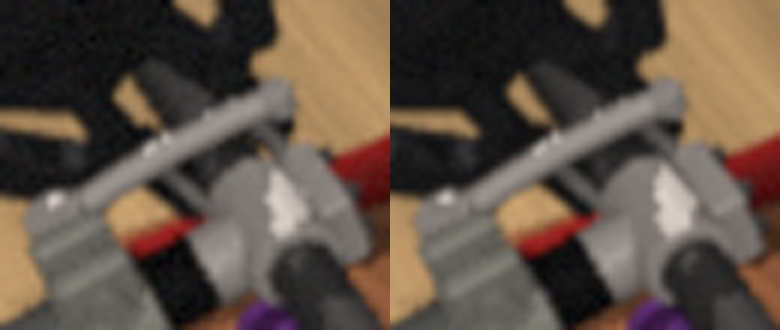

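Left is before gripping and right is after. The lever is unchanged and shut, but gripping lifted the bar about 0.7 mm. I'll nudge it back gently.

Run:
```python
from h import *
q=quat(np.radians(-18))
print(r.move_l(W([.0460,.0488,.0003]),q,max_speed=.01,stop_force=30));st();r.dwell(.4);st()
look("e")
print([(round(x["p"],2),x["xy"]) for x in r.pinpoint("lever_tip","side")])
```

```text
False
 t16.48 L [46.16 48.48  0.08] F [ 1.6 -2.9 -8.9] w 0.238 g 59.2
 t16.88 L [46.18 48.49  0.11] F [ 0.5 -4.1 -9.3] w 0.238 g 59.2
side bar [44.8 45.  45.2 44.8] tape [ 0.7 18.9]
top bar [45.1 45.3 45.1 45.3] tape [ 0.9 18.9]
[(0.49, [291.4, 223.8])][ WARN:0@8.068] global loadsave.cpp:1063 imwrite_ Unsupported depth image for selected encoder is fallbacked to CV_8U.
```

Bar and tape are now within 0.3 mm of the mark. One doubt is whether the lever followed the fingers when I backed off, so I'll compare its lateral position pressed and released, to sub-pixel.

Run:
```python
from h import *
def lev(f,cam):
    im=cv2.imread(f).astype(np.float32);out=[]
    ys=np.arange(.005,.055,.0002)
    for x in(.02,.03,.04,.05,.058):
        g=im.max(2);uv=np.array([proj(W([x,y,.028]),cam)[0] for y in ys],np.float32)
        p=cv2.remap(g,uv[:,0].reshape(1,-1),uv[:,1].reshape(1,-1),cv2.INTER_LINEAR)[0]
        m=(ys>.012)&(ys<.042);w=np.clip(p[m]-95,0,60);out.append((w*ys[m]).sum()/w.sum()*1e3)
    return np.round(out,1)
for f in("k","j","b","f","e"):print(f,lev(f"pics/{f}_side.png","side"),lev(f"pics/{f}_top.png","top"))
```

```text
k [29.7 31.  30.7 30.7 30.3] [20.2 21.5 23.3 22.2 17.9]
j [27.  29.  26.9 26.4 25.3] [ nan 17.5 23.5 22.3 19.9]
b [27.4 28.9 27.  26.8 25.5] [19.  19.6 24.  22.5 19.6]
f [27.4 29.  26.9 26.7 25.5] [19.  19.7 23.8 23.2 20.1]
e [27.4 28.2 27.  26.7 25.5] [19.  19.7 24.3 23.2 19.4]<stdin>:8: RuntimeWarning: invalid value encountered in scalar divide
```

The lever sat within 0.4 mm of its pressed position after the fingers moved 1.9 mm away, so it is shut and latched. I'll hand it in.

```bash
python3 -c "
from h import *
st();print(r.sign_off())"
```

```text
t17.13 L [46.14 48.47  0.07] F [ 1.3 -3.6 -7.3] w 0.24 g 59.2
the job is handed in; nothing more can be done
None
```

I handed the job in at 17.1 s: the tape's lower edge measures within about 0.5 mm of the collar rim, the cam lever is shut and latched, and the fingers are still holding the handlebar at that height; no result came back.

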